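Lift the scalded carafe stopper with the tongs

TASK

The carafe stopper standing on the front tier of the steel rack has just been scalded, so fingers must not touch it: pick up the spring tongs from their rest, close them on the stopper where it stands, and lift it at least 12 cm off the tier, keeping it roughly upright. Finish while still holding it up in the closed tongs, still and clear of everything, and leave the funnel, the spice tin and the bowls where they stand.

Things in the scene. Friction and masses are not known exactly. Their poses are not given: they have to be found in the camera images.
- tongs: kitchen spring tongs, about 240 long and 28 high, lying flat across a wooden rest with the two steel arms side by side (jaw motion is level); mass about 0.125 kg. Origin on the centre line at the underside of the arms, below the grip; +x runs along the centre line to the tips, z up. The frame sits on the round heel (at x = -103) that joins the arms
- tongs_grip (a point): where to hold the tongs: midway between the arms, half-way up, 32 above the worktop at the start; axes as tongs. Flat black grip plates, 50 long (x) and 28 high, on the outsides of the arms: 52.5 over their outer faces when free, 37 when the tips are shut on the 26 plug. Hold from above, a finger on each plate; squeeze with 15 to 30 N to clamp
- tongs_tip (a point): centre between the tip plates of the tongs (plates 32 long along x, 20 high), 110 from tongs_grip along +x at the same height. Gap between the plates 58 when free; it shrinks about 2.1 mm for each mm that the grip plates are pressed together
- tongs_left: left arm of the tongs (on +y), hinged at the heel; origin at the hinge, 100 behind tongs_grip. Its spring pushes the grip plate outward with about 4 N when open, 5.5 N when shut on the plug: a gripper kept 46 to 49 wide carries the tongs open without slipping
- tongs_right: right arm of the tongs (on -y), hinged and sprung like the left; origin at the hinge, 100 behind tongs_grip
- tong_rest: fixed light-wood rest: two ridges 100 long (y), 14 wide and 18 high at x = -68 and +75, joined by a bar 24 wide and 8 high; origin under the middle, on the worktop. The tongs lie across the ridges, so fingers have free room beside the grip plates, down to the worktop
- stopper: carafe stopper standing upside down on the rack's front tier: a glass knob 40 in diameter and 24 high below, a dark silicone plug 26 in diameter and 40 high above it (64 in all); mass about 0.08 kg. Origin at the centre of its underside, z up
- stopper_center (a point): centre of the stopper, half-way up, 32 above the tier as it stands
- stopper_plug (a point): middle of the straight silicone plug, where the tongs should close: 44 above the tier as it stands
- rack: fixed stepped steel rack, 360 wide (y): front tier with its top 60 above the worktop, x from -65 to +85; rear tier with its top 170 above the worktop, x from 105 to 275, with white plates and two cups on it, up to 265 above the worktop. Origin on the worktop under the front tier; +x points away from the robot
- funnel: grey plastic funnel standing mouth down on the front tier, 72 in diameter, 90 high, about 115 or 230 from the stopper; origin at the centre of its underside
- tin: chrome spice tin with a twist cap standing on the front tier, 49 in diameter, 68 high; origin at the centre of its underside
- bowls: two nested shallow ceramic bowls on the worktop, on the other side from the tongs, 140 in diameter, 48 high together; origin at the centre of the underside
Things that resemble listed ones, but are neither listed nor needed, are in the scene too. There is more than one size of the tong_rest; the one meant has the size given above. There is more than one size of the tongs; the one meant has the size given above.

How it is judged:
On the way, in this order (a step that is already met when the one before it is completed fails the run):
1. the tongs are gripped and lifted clear of their rest (contact force between the fingers and tongs above 1 N and height (world z) of tongs_grip above 0.07 m and contact force between tongs and tong_rest below 0.1 N), for 0.2 s.
2. both arms of the tongs press on the stopper while it stands on the tier (contact force between each of tongs_left, tongs_right and stopper above 0.4 N and height (world z) of stopper_center below 0.12 m), for 0.1 s.
At the end, for the whole second after the job is handed in: Stopper held between both tongs arms (over 0.4 N each), tongs in the fingers; stopper centre over 0.21 m above the worktop (raised 12 cm), tilt under 0.6 rad, speed under 0.04 m/s; stopper and tongs clear of rack and bowls, no robot part touching the stopper (height (world z) of stopper_center above 0.21 m and angle between stopper's own z axis and vertical below 0.6 rad and contact force between each of tongs_left, tongs_right and stopper above 0.4 N and contact force between the fingers and tongs above 1 N and contact force between each of stopper, tongs and rack below 0.1 N and contact force between each of stopper, tongs and bowls below 0.1 N and contact force between stopper and the arm below 0.1 N and contact force between stopper and the fingers below 0.1 N and linear speed of stopper below 0.04 m/s); the arm keeps its last pose, push and grip.
It fails at once if the fingers or the arm touch the scalded stopper (contact force between any of the fingers, the arm and stopper above 0.3 N).
It fails at once if the stopper is knocked off the tier or tipped over (height (world z) of stopper_center below 0.07 m or angle between stopper's own z axis and vertical above 0.8 rad).
It fails at once if the funnel, the tin or the bowls are moved from their place (distance of any of funnel, tin, bowls from where it was at the start of the episode above 0.03 m).
It also fails if it takes over 51 s, if anything falls off the work surface, if the arm or the gripper's body presses on something with over 40 N, if the wrist force passes 120 N, or if a joint passes its speed limit or range.

ROBOT

A 6-joint arm with a two-finger parallel gripper is mounted at the origin on the work surface. World frame = base frame: x ahead of the robot, y to its left, z up, the work surface at z = 0. Lengths are in m, angles in rad, forces in N, time in s.
With the tool pointing down it reaches from about 0.375 to 0.9 m from the base axis. Payload 3.1 kg.
Tool frame: the origin (TCP) lies between the finger pads; the fingertips stand robot.tip_extent ahead of it and the grasp point (between the pads) lies 3 mm ahead of it (robot.tip_extent is the distance from the TCP to the fingertips, in m); z points along the fingers, x is the direction in which the jaws open and shut, and the axes are right-handed (so a half turn about z gives the same grasp; the last joint's range is limited). The gripper opens to 87 mm and grips with 3 to 60 N. Pads are 19 mm wide; open, the fingers measure 117 mm over their backs; the gripper's body (75 mm by 190 mm) begins 51 mm behind the grasp point.
Start: joints at [-1.405, 0.527, 1.433, -0, 1.181, -0.178], TCP at [0.211, -0.588, 0.245] pointing down, gripper open.
Joint ranges: [-3.08, 3.08], [-0.75, 2.2], [0.22, 2.44], [-1.43, 4.57], [0, 2.65], [-2.85, 2.85]. Speed limits (rad/s): [2.79, 2.79, 3.14, 3.14, 3.14, 3.14].

INTERFACE

Orientations are given as a unit quaternion [x, y, z, w].
In Python, from rig import robot, cams gives the robot as it stands.
- The arm moves only by the tool carry_out, never from a script. Its argument "steps" is a list of rows, each a list of 3 entries, a list of its own where there are three numbers: the shift along the world's x, y, z in cm, then the turn about the world's z in degrees, then the closure, from 0 (fully open) to 1 (shut). In form: [[[dx, dy, dz], spin, fingers], ...]. A call has 1 to 10 rows; each row shifts and turns the pose as measured when the row begins; what a row does not reach is not made up. A row lasts 1/10 s, in which the tool goes at most 50 mm and 8.59 degrees, less where a joint would pass 70% of its speed; a pose out of reach is approached as far as the arm can. A call with a gripper value outside its range is refused whole. The fingers move at their own pace and stop on an object; "squeeze" is the grip in N (left out, the last holds). Time passes only in rows, so rows that do not move let the fingers close. It gives the time, the measured TCP pose, the force and the opening at its end, in the units of the state.
- robot.get_obs(): the state, without advancing time (a new reading comes with each control period).
- cams.camera(name): name is "scene" or "top" or "wrist"; returns a dict with "pixels" (400x640x3 uint8, red, green, blue), "fx", "fy", "cx", "cy" (pixels), "eye" and "rotation" of the camera in the world. Camera axes: x right, y up, looking along -z (the intrinsics and any distortion apply to the point x, -y, -z); pixel columns grow to the right and rows downward; lengths in m; the calibration is good to about 2 mm. A picture is of the moment at which its call begins. There is no depth.
- robot.hand_in(): hands the job in, once; it reports no verdict.
The state is a dict: "time": time; "q": joint angles; "joint_velocities": joint speeds; "joint_torque": joint torques, N m; "position": TCP position; "tool_rot": TCP orientation; "ft_force": force on the tool from outside, world axes, zero at the start; "moment": the same for the moment, N m; "grip_width": finger opening in m.
Only numpy, scipy, OpenCV 4.12 (cv2) and the standard library are available. Lean on these libraries where they do the work, as an engineer would, in place of code of your own. Each camera call takes 0.05 s, during which the arm holds its last target. There are 200 camera calls.

## Working session

There is one attempt and no reset: what is moved stays moved. The work goes in short steps, Python scripts to look and compute and a tool call to move; the robot and the scene stay as the last step left them, time stands still between calls to the robot, and variables do not carry over. Pictures are saved under pics/ and viewed, about 8 in all and at most 12, crops included, and the job is handed in when it is done.

Besides the shell and the picture viewer there is one more tool, called as name(argument=value, ...) on one line, values as JSON. carry_out: Moves the arm, as the interface text tells. Its arguments: {"type":"object","properties":{"steps":{"type":"array"},"squeeze":{"type":"number"}},"required":["steps"]}

```bash
mkdir -p pics; cat > h.py <<'E'
import numpy as np,cv2
from rig import robot,cams
def snap(n,f):
    c=cams.camera(n); im=np.array(c["pixels"])[:,:,::-1].copy(); cv2.imwrite(f"pics/{f}.png",im)
    np.savez(f"pics/{f}.npz",**{k:v for k,v in c.items()}); return c,im
def px(c,u,v,z):
    "world point on plane z of pixel"
    d=np.array([(u-c["cx"])/c["fx"],-(v-c["cy"])/c["fy"],-1.]); d=np.array(c["rotation"])@d
    e=np.array(c["eye"]); return e+d*(z-e[2])/d[2]
def proj(c,p):
    q=np.array(c["rotation"]).T@(np.array(p)-np.array(c["eye"])); return c["cx"]-c["fx"]*q[0]/q[2],c["cy"]+c["fy"]*q[1]/q[2]
E
python3 - <<'E'
from h import *
for n in("scene","top"):
    c,im=snap(n,n); print({k:v for k,v in c.items() if k!="pixels"})
a=[cv2.imread(f"pics/{n}.png") for n in("scene","top")]
print(robot.get_obs(),robot.tip_extent)
E
```

```text
{'fx': 416.1648823609743, 'fy': 416.1648823609743, 'cx': 315.7952006976786, 'cy': 197.65598130218416, 'eye': array([1.30871476, 0.26624629, 0.84632904]), 'rotation': array([0.23757077, 0.33860523, 0.75440895, 0.50968005])}
{'fx': 452.1708352032882, 'fy': 452.1708352032882, 'cx': 319.81390724252867, 'cy': 200.45874522004553, 'eye': array([ 0.40823172, -0.02760991,  1.40663367]), 'rotation': array([-0.02023802,  0.02454583,  0.7147466 , -0.69865959])}
{'time': 0.1, 'q': array([-1.40448610e+00,  5.28366636e-01,  1.43379226e+00, -3.92328577e-05,
        1.18137136e+00, -1.78507740e-01]), 'joint_velocities': array([-0.00251707,  0.00055205, -0.002796  ,  0.00026245, -0.00101857,
       -0.00120271]), 'joint_torque': array([ 1.11946060e-04, -4.40983737e+01, -1.77150804e+01,  6.34016376e-02,
        5.34092565e-02, -4.16625642e-05]), 'position': array([ 0.21117483, -0.58758414,  0.24366771]), 'tool_rot': array([ 8.17935866e-01, -5.75308596e-01, -6.93760740e-04, -6.76462518e-04]), 'ft_force': array([1.63646464, 0.13529799, 0.11046069]), 'moment': array([ 0.01203989, -0.00340765, -0.00333859]), 'grip_width': 0.08697530981076008} 0.022
```

View pics/top.png

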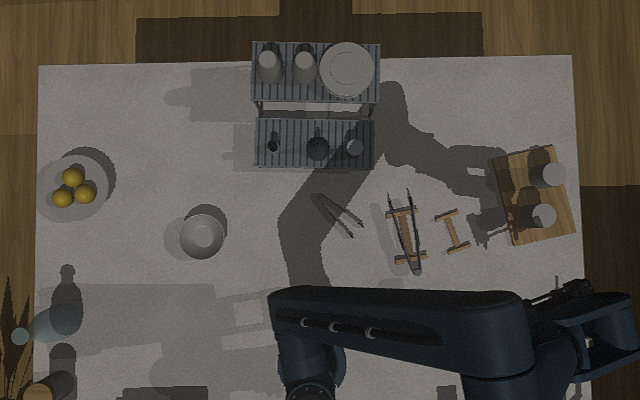

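View pics/scene.png

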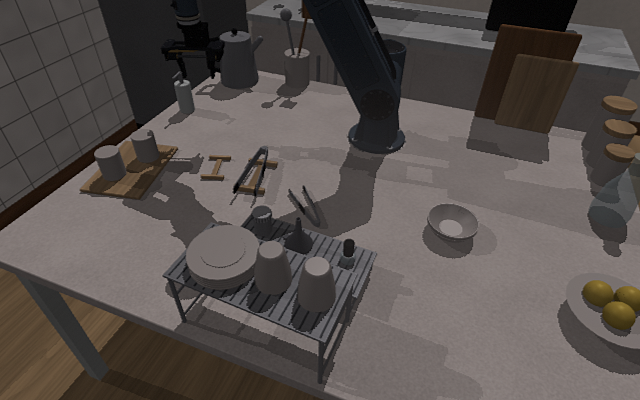

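Top view: the candidates for the tongs are the large pair on a rest at (405,230) and a smaller pair lying on the worktop at (338,215). The rests are a large one at (405,230) and a smaller empty one at (452,230). On the front tier are the stopper (272,146, dark plug), the funnel (318,148) and the tin (354,147). I'll confirm which is which in enlarged crops.

```bash
sed -i 's/np.array(c\["rotation"\])/R(c)/g' h.py; cat >> h.py <<'E'
from scipy.spatial.transform import Rotation
def R(c): return Rotation.from_quat(c["rotation"]).as_matrix()
def crop(f,x,y,w,h,s,o,g=1.6):
    im=cv2.imread(f"pics/{f}.png")[y:y+h,x:x+w]; im=np.clip(im*g,0,255).astype('uint8')
    im=cv2.resize(im,None,fx=s,fy=s,interpolation=cv2.INTER_CUBIC)
    for k in range(0,w,10): cv2.line(im,(k*s,0),(k*s,8 if k%50 else 16),(0,255,255),1)
    for k in range(0,h,10): cv2.line(im,(0,k*s),(8 if k%50 else 16,k*s),(0,255,255),1)
    cv2.imwrite(f"pics/{o}.png",im)
def load(f): return dict(np.load(f"pics/{f}.npz"))
E
python3 - <<'E'
from h import *
crop("top",380,180,100,100,6,"c1",2); crop("top",245,110,140,70,5,"c2",2)
E
```

```text
(no output)
```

View pics/c1.png

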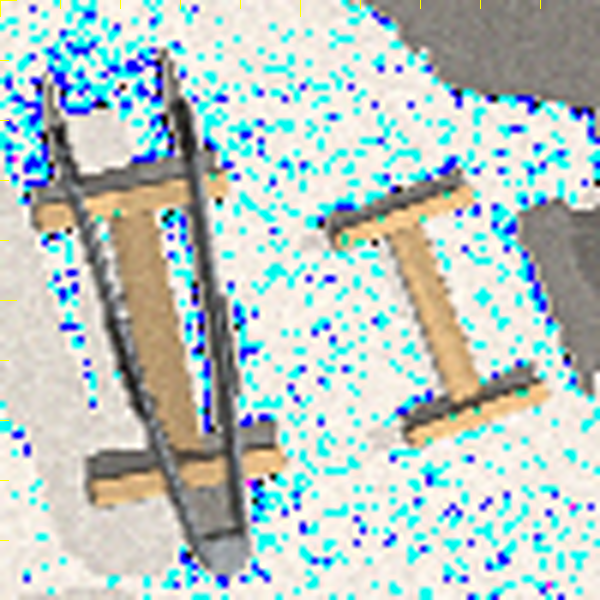

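View pics/c2.png

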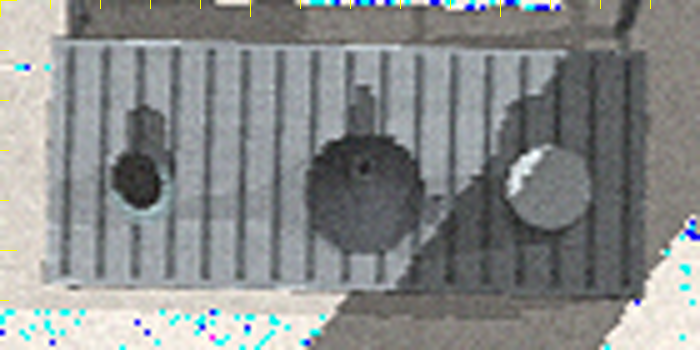

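```bash
python3 - <<'E'
from h import *
t=load("top")
L=px(t,387.8,193.3,.042);Rr=px(t,407.5,189.0,.042);H=px(t,417,274.8,.044)
print("tips",L,Rr,np.linalg.norm(L-Rr),"heel end",H)
M=(L+Rr)/2;d=M-H;d[2]=0;print("len",np.linalg.norm(d),"yaw",np.degrees(np.arctan2(d[1],d[0])))
# rest: ridge ends front face top
for u,v in((35,207),(225,170),(90,482),(283,448)): print("ridge",px(t,380+u/6,180+v/6,.018))
print("stopper",px(t,272.6,146,.124)); print("funnel",px(t,245+365/5,110+168/5,.15),"tin",px(t,245+548/5,110+188/5,.128))
# rack corners
for u,v in((60,40),(643,48),(47,283),(640,292)): print("rack",px(t,245+u/5,110+v/5,.06))
s=load("scene")
p=px(t,272.6,146,.124);print(proj(s,p),proj(s,[p[0],p[1],.06]))
for q in(M,H): print(proj(s,q))
E
```

```text
tips [ 0.51176345 -0.24333859  0.042     ] [ 0.52348937 -0.30353009  0.042     ] 0.06132303236140346 heel end [ 0.26518606 -0.32249525  0.044     ]
len 0.25716356722082334 yaw 10.998136525898849
ridge [ 0.44839396 -0.23896264  0.018     ]
ridge [ 0.46514383 -0.33707836  0.018     ]
ridge [ 0.30782715 -0.26246952  0.018     ]
ridge [ 0.32274293 -0.36147019  0.018     ]
stopper [0.6487176  0.09518111 0.124     ]
funnel [ 0.64785056 -0.03476055  0.15      ] tin [ 0.63822009 -0.13912357  0.128     ]
rack [0.74703375 0.14694205 0.06      ]
rack [ 0.73453498 -0.20482703  0.06      ]
rack [0.59959937 0.15681107 0.06      ]
rack [ 0.58627757 -0.19850574  0.06      ]
(np.float64(347.01192101512953), np.float64(239.72995243270935)) (np.float64(345.3885318579792), np.float64(257.52486075950173))
(np.float64(240.8102359232489), np.float64(193.96651423047976))
(np.float64(264.6441734023819), np.float64(145.42261406736304))
```

The ridges measure about 99 mm long and 142 mm apart, so the rest at (405,230) and the tongs on it are the ones meant. The rest at (452,230) and the tongs at (338,215) are smaller. I'll move above the grip and look with the wrist camera.

carry_out(steps=[[[2.5, 4.1, 0], -2, 0], [[2.5, 4.1, 0], -2, 0], [[2.5, 4.1, 0], -2, 0], [[2.5, 4.1, 0], -2, 0], [[2.5, 4.1, 0], -2, 0], [[2.5, 4.1, 0], 0, 0], [[2.2, 4.1, 0], 0, 0], [[0, 0, 0], 0, 0]])

```text
time: 0.9
position: [0.3841, -0.2902, 0.2401]
tool_rot: [0.76, -0.65, -0.003, -0.001]
ft_force: [0.1, -0.2, -0.9]
grip_width: 0.087
```

```bash
python3 - <<'E'
from h import *
c,im=snap("wrist","w1"); o=robot.get_obs(); print(o["position"],Rotation.from_quat(o["tool_rot"]).as_matrix()[:,0],c["eye"])
crop("w1",0,0,640,400,1,"w1c",1.6)
E
```

```text
[ 0.38382086 -0.29283785  0.24026939] [ 0.15445572 -0.98799547 -0.00289582] [ 0.46262222 -0.27791098  0.3784458 ]
```

View pics/w1c.png

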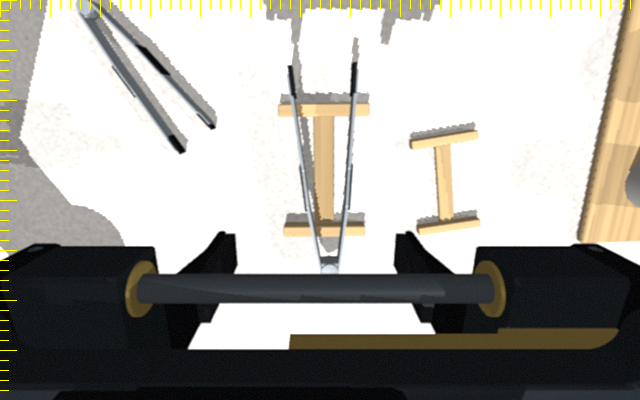

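The wrist view shows the target tongs: black tip plates at (292,81) and (353,79), grip plates at about (306,188) and (347,188), heel near (329,268).

```bash
python3 - <<'E'
from h import *
c=load("w1")
P=lambda u,v,z:px(c,u,v,z)[:2]
tl=(P(291,66,.042)+P(294,97,.042))/2; tr=(P(353,64,.042)+P(353,95,.042))/2
gl=(P(303.5,166,.046)+P(309,210,.046))/2; gr=(P(348.5,166,.046)+P(346.5,210,.046))/2
h=P(329,268,.046)
t=(tl+tr)/2;g=(gl+gr)/2
print(t,g,h,np.linalg.norm(tl-tr),np.linalg.norm(gl-gr),np.linalg.norm(t-g),np.linalg.norm(g-h))
for a,b in((g,t),(h,t),(h,g)): d=b-a;print(np.degrees(np.arctan2(d[1],d[0])))
crop("w1",270,40,110,240,3,"w1d",0.6)
im=cv2.imread("pics/w1d.png"); cv2.imwrite("pics/w1d.png",im[:600])
E
```

```text
[ 0.48051156 -0.2810758 ] [ 0.37383359 -0.30310659] [ 0.28027184 -0.3213679 ] 0.05950862238331377 0.04402532451255256 0.1089290844572998 0.09532721094348835
11.6684991219885
11.377090801532944
11.044102108408929
```

View pics/w1d.png

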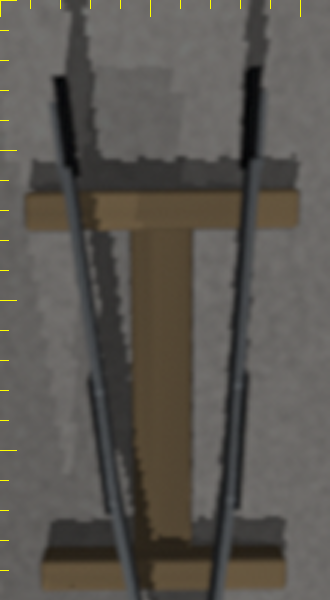

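carry_out(steps=[[[-1, -1, -3], 2.5, 0], [[0, 0, -4], 0, 0], [[0, 0, -4], 0, 0], [[0, 0, -3], 0, 0], [[0, 0, 0], 0, 0], [[0, 0, 0], 0, 0]])

```text
time: 1.55
position: [0.3741, -0.3123, 0.0979]
tool_rot: [0.774, -0.634, 0.005, 0.003]
ft_force: [0.3, -0.3, 1.1]
grip_width: 0.0869
```

```bash
python3 - <<'E'
from h import *
o=robot.get_obs(); x=Rotation.from_quat(o["tool_rot"]).as_matrix()[:,0];print(o["position"],np.degrees(np.arctan2(x[1],x[0])))
E
```

```text
[ 0.37408979 -0.31226053  0.09788036] -78.65944447833868
```

carry_out(steps=[[[0, 0.9, -2], 0, 0], [[0, 0, -2], 0, 0], [[0, 0, -1.5], 0, 0], [[0, 0, 0], 0, 0], [[0, 0, 0], 0, 0]])

```text
time: 2.05
position: [0.3776, -0.3117, 0.0491]
tool_rot: [0.772, -0.635, 0.014, 0.005]
ft_force: [0.7, -0.5, 0.5]
grip_width: 0.087
```

carry_out(steps=[[[-0.3, 0.8, -0.7], 0, 0], [[0, 0, -0.5], 0, 0], [[0, 0, 0], 0, 0], [[0, 0, 0], 0, 0]])

```text
time: 2.45
position: [0.3773, -0.3082, 0.0419]
tool_rot: [0.772, -0.635, 0.019, 0.006]
ft_force: [-0.4, 0.8, -0.0]
grip_width: 0.0872
```

```bash
python3 - <<'E'
from h import *
o=robot.get_obs(); m=Rotation.from_quat(o["tool_rot"]).as_matrix();print(o["position"],m,o["q"])
E
```

```text
[ 0.37727064 -0.30815442  0.04193998] [[ 0.19260504 -0.9810309   0.02194703]
 [-0.98053785 -0.1932795  -0.03447541]
 [ 0.03806336 -0.01487975 -0.99916454]] [-0.91255999  0.69909177  1.95009687 -0.00854002  0.45170877  0.4716019 ]
```

carry_out(steps=[[[-0.2, 0.5, -0.5], 0, 0], [[0, 0.1, -0.2], 0, 0], [[0, 0, 0], 0, 0.1]])

```text
time: 2.75
position: [0.3758, -0.3028, 0.0354]
tool_rot: [0.772, -0.635, 0.021, 0.007]
ft_force: [-0.1, 0.2, -0.4]
grip_width: 0.084
```

carry_out(steps=[[[0, 0, 0], 0, 0.3], [[0, 0, 0], 0, 0.4], [[0, 0, 0], 0, 0.46], [[0, 0, 0], 0, 0.46], [[0, 0, 0], 0, 0.46], [[0, 0, 0], 0, 0.46]], squeeze=15)

```text
time: 3.35
position: [0.376, -0.303, 0.0353]
tool_rot: [0.772, -0.635, 0.021, 0.007]
ft_force: [0.0, 0.0, -0.4]
grip_width: 0.0483
```

carry_out(steps=[[[0, 0, 0], 0, 0.47], [[0, 0, 1.5], 0, 0.47], [[0, 0, 2], 0, 0.47], [[0, 0, 2.5], 0, 0.47], [[0, 0, 2.5], 0, 0.47], [[0, 0, 2], 0, 0.47], [[0, 0, 0], 0, 0.47], [[0, 0, 0], 0, 0.47], [[0, 0, 0], 0, 0.47]])

```text
time: 4.25
position: [0.3734, -0.3001, 0.1408]
tool_rot: [0.772, -0.635, 0.016, 0.006]
ft_force: [0.1, -0.8, -1.3]
grip_width: 0.0461
```

```bash
python3 - <<'E'
from h import *
o=robot.get_obs(); m=Rotation.from_quat(o["tool_rot"]).as_matrix();print(o["position"],m)
c,im=snap("wrist","w2"); snap("scene","s2")
a=np.vstack([cv2.resize(im,(480,300)),cv2.resize(cv2.imread("pics/s2.png")[100:300,150:470],(480,300))]);cv2.imwrite("pics/m2.png",np.clip(a*1.2,0,255).astype('uint8'))
E
```

```text
[ 0.37338326 -0.30007307  0.14080694] [[ 0.19304582 -0.9810266   0.01789198]
 [-0.98064443 -0.19351432 -0.02981117]
 [ 0.03270791 -0.01179075 -0.9993954 ]]
```

View pics/m2.png

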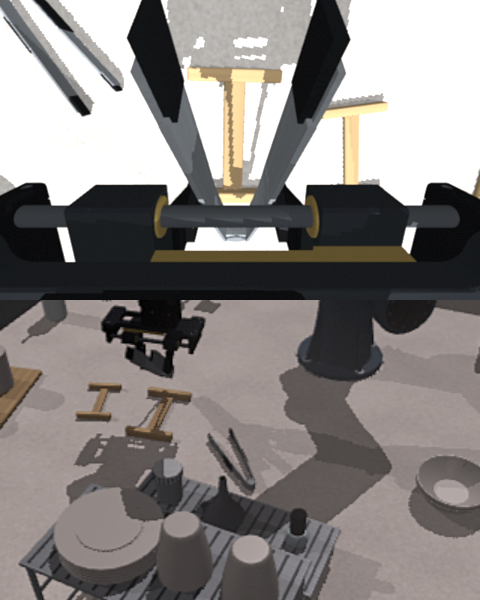

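```bash
python3 - <<'E'
from h import *
c=load("w2"); o=robot.get_obs(); m=Rotation.from_quat(o["tool_rot"]).as_matrix(); g=o["position"]+m[:,2]*.003
f=-m[:,1]; l=-m[:,0]; up=-m[:,2]
print(f,l)
for pitch in(0,3,6,-3):
  a=np.radians(pitch); F=f*np.cos(a)-up*np.sin(a); U=up*np.cos(a)+f*np.sin(a)
  print(pitch,[np.round(np.array(proj(c,g+F*x+l*s*.024+U*z))*.75) for x in(.092,.124) for s in(1,-1) for z in(.01,-.01)])
E
```

```text
[0.98101441 0.19361274 0.01117274] [-0.1931827   0.98065566 -0.03154241]
0 [array([190.,  49.]), array([196.,  52.]), array([284.,  49.]), array([278.,  52.]), array([186., -24.]), array([193., -10.]), array([288., -24.]), array([281., -10.])]
3 [array([191.,  49.]), array([197.,  54.]), array([282.,  49.]), array([276.,  54.]), array([188., -20.]), array([195.,  -5.]), array([285., -20.]), array([278.,  -5.])]
6 [array([193.,  50.]), array([198.,  56.]), array([281.,  50.]), array([275.,  56.]), array([191., -15.]), array([197.,   0.]), array([283., -15.]), array([277.,   0.])]
-3 [array([188.,  49.]), array([195.,  51.]), array([286.,  49.]), array([279.,  51.]), array([183., -28.]), array([191., -15.]), array([291., -28.]), array([283., -15.])]
```

```bash
python3 - <<'E'
from h import *
c=load("w2"); o=robot.get_obs(); m=Rotation.from_quat(o["tool_rot"]).as_matrix(); g=o["position"]+m[:,2]*.003
f=-m[:,1]; l=-m[:,0]; up=-m[:,2]
for pitch in(-10,-20,-30,-40):
  a=np.radians(pitch); F=f*np.cos(a)-up*np.sin(a); U=up*np.cos(a)+f*np.sin(a)
  print(pitch,[np.round(np.array(proj(c,g+F*x+l*s*.024+U*z))*.75) for x in(.092,.124) for s in(1,-1) for z in(.01,-.01)],np.round(np.array(proj(c,g-F*.103+U*.014))*.75))
crop("s2",200,90,120,120,5,"s2c",1.6)
E
```

```text
-10 [array([184.,  53.]), array([191.,  49.]), array([291.,  53.]), array([283.,  49.]), array([176., -35.]), array([185., -26.]), array([299., -35.]), array([289., -25.])] [237. 315.]
-20 [array([177.,  65.]), array([185.,  51.]), array([298.,  65.]), array([289.,  51.]), array([162., -36.]), array([175., -36.]), array([313., -36.]), array([300., -36.])] [237. 293.]
-30 [array([169.,  89.]), array([178.,  61.]), array([306.,  89.]), array([296.,  61.]), array([144., -20.]), array([161., -36.]), array([332., -19.]), array([315., -36.])] [236. 273.]
-40 [array([162., 125.]), array([171.,  82.]), array([314., 125.]), array([304.,  82.]), array([122.,  28.]), array([142., -17.]), array([355.,  28.]), array([334., -17.])] [236. 253.]
```

View pics/s2c.png

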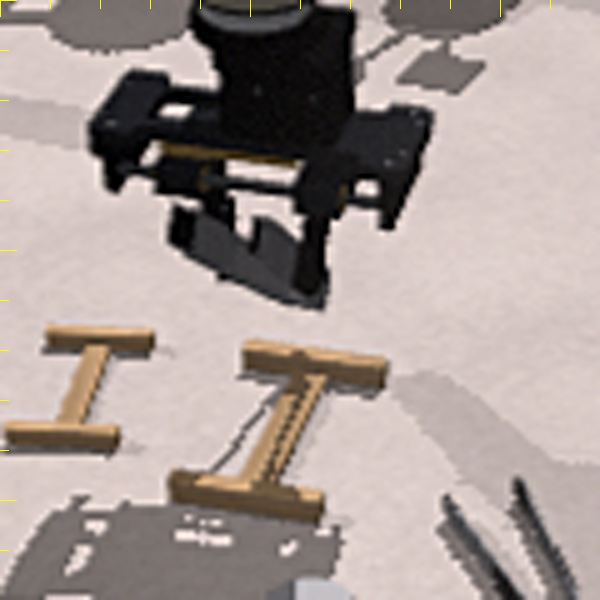

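The tongs have swung tips-up by about 40° in the loose hold, seen in both the wrist and scene views. I'll check the moment and whether they are still creeping before I put them back.

```bash
python3 - <<'E'
from h import *
F=[];M=[]
for i in range(16):
    c=cams.camera("wrist"); o=robot.get_obs(); F.append(o["ft_force"]);M.append(o["moment"])
    if i in(0,15):
        im=np.array(c["pixels"])[:,:,::-1]; cv2.imwrite(f"pics/cr{i}.png",im)
print(np.mean(F,0),np.std(F,0)/4,np.mean(M,0),np.std(M,0)/4,o["position"],o["grip_width"])
a=cv2.imread("pics/w2.png",0).astype(int);b=cv2.imread("pics/cr15.png",0).astype(int)
print((abs(a-b)>40).sum()) 
w=cv2.absdiff(cv2.imread("pics/w2.png",0),cv2.imread("pics/cr15.png",0))[:170,150:480]; print((w>40).sum())
print(cv2.phaseCorrelate(np.float32(a[0:160,170:250]),np.float32(b[0:160,170:250])))
E
```

```text
[ 0.05917076 -0.10481714 -1.35062947] [0.12103172 0.08004947 0.10196577] [ 0.03944123  0.00942756 -0.007697  ] [0.00953367 0.00585553 0.00767651] [ 0.37373086 -0.30045508  0.14163175] 0.04644874188139111
1655
805
((-0.02138063749545438, -0.018416014484742504), 0.8472250656783581)
```

carry_out(steps=[[[0, -0.1, -1.5], 0, 0.47], [[0, 0, -1.5], 0, 0.47], [[0, 0, -1], 0, 0.47], [[0, 0, -1], 0, 0.47], [[0, 0, -0.7], 0, 0.47], [[0, 0, -0.7], 0, 0.47], [[0, 0, 0], 0, 0.47], [[0, 0, 0], 0, 0.47]])

```text
time: 5.95
position: [0.3748, -0.3029, 0.0757]
tool_rot: [0.772, -0.635, 0.019, 0.007]
ft_force: [0.2, 0.5, -0.4]
grip_width: 0.0463
```

carry_out(steps=[[[0, 0, -0.6], 0, 0.47], [[0, 0, -0.6], 0, 0.47], [[0, 0, -0.6], 0, 0.47], [[0, 0, -0.6], 0, 0.47], [[0, 0, -0.6], 0, 0.47], [[0, 0, -0.6], 0, 0.47], [[0, 0, 0], 0, 0.47]])

```text
time: 6.65
position: [0.376, -0.304, 0.0375]
tool_rot: [0.772, -0.635, 0.021, 0.007]
ft_force: [-0.0, 0.5, 0.5]
grip_width: 0.0463
```

```bash
python3 - <<'E'
from h import *
c,im=snap("wrist","w3"); snap("scene","s3"); print(robot.get_obs()["position"])
b=cv2.imread("pics/s3.png")[90:210,200:320]
a=np.hstack([im[:320,130:500],cv2.resize(b,(320,320))]);cv2.imwrite("pics/m3.png",np.clip(a*1.1,0,255).astype('uint8'))
E
```

```text
[ 0.37592335 -0.30401882  0.0379987 ]
```

View pics/m3.png

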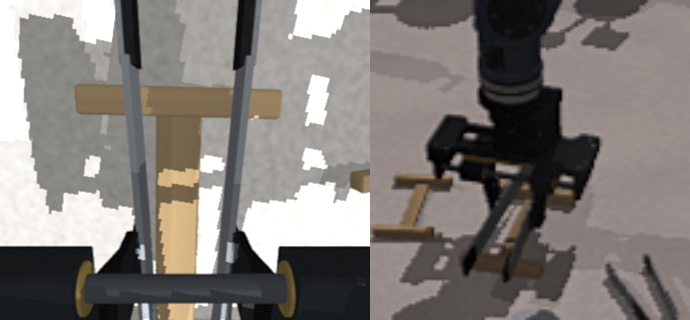

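carry_out(steps=[[[0, 0, 0], 0, 0.4], [[0, 0, 0], 0, 0.2], [[0, 0, 0], 0, 0.2], [[-0.7, 0, -0.3], 0, 0.2], [[0, 0, 0], 0, 0.2], [[0, 0, 0], 0, 0.35], [[0, 0, 0], 0, 0.48], [[0, 0, 0], 0, 0.48], [[0, 0, 0], 0, 0.48]])

```text
time: 7.65
position: [0.3683, -0.3044, 0.0357]
tool_rot: [0.772, -0.635, 0.022, 0.007]
ft_force: [-0.4, 0.4, 0.4]
grip_width: 0.0487
```

```bash
python3 - <<'E'
from h import *
c,im=snap("wrist","w4"); o=robot.get_obs(); m=Rotation.from_quat(o["tool_rot"]).as_matrix();print(o["position"],o["grip_width"],m[:,0],m[:,1])
E
```

```text
[ 0.36837795 -0.30443487  0.03575049] 0.047088546100453314 [ 0.19260647 -0.98031997  0.04330719] [-0.98095248 -0.19348867 -0.01715694]
```

carry_out(steps=[[[0, 0, 0], 0, 0.48], [[0, 0, 0], 0, 0.48], [[0, 0, 0.2], 0, 0.48], [[0, 0, 0.3], 0, 0.48], [[0, 0, 0.4], 0, 0.48], [[0, 0, 0.5], 0, 0.48], [[0, 0, 0.5], 0, 0.48], [[0, 0, 0.5], 0, 0.48], [[0, 0, 0.4], 0, 0.48], [[0, 0, 0.2], 0, 0.48]])

```text
time: 8.7
position: [0.368, -0.3036, 0.0681]
tool_rot: [0.772, -0.635, 0.021, 0.007]
ft_force: [-0.6, -0.5, -1.8]
grip_width: 0.0457
```

```bash
cat >> h.py <<'E'
def tongs(c,o,d):
    "predicted image of pad corners (full px) and pitch guess by dark-pad rear edges; d=grip offset ahead of TCP"
    m=Rotation.from_quat(o["tool_rot"]).as_matrix(); g=o["position"]+m[:,2]*.003
    f=-m[:,1];l=-m[:,0];up=-m[:,2]
    for p in(10,5,0,-5,-10,-20,-30,-40):
        a=np.radians(p);F=f*np.cos(a)-up*np.sin(a);U=up*np.cos(a)+f*np.sin(a); q=g+f*d
        print(p,[tuple(np.round(proj(c,q+F*.094+l*s*.022+U*.01)).astype(int)) for s in(1,-1)])
E
python3 - <<'E'
from h import *
F=[];M=[]
for i in range(8):
    c,im=snap("wrist","w5"); o=robot.get_obs(); F.append(o["ft_force"]);M.append(o["moment"])
print(np.mean(F,0),np.mean(M,0),o["position"],o["grip_width"]); tongs(c,o,.007)
b=cv2.imread("pics/w4.png")
snap("scene","s5"); s=cv2.resize(cv2.imread("pics/s5.png")[90:210,200:320],(320,320))
a=np.hstack([im[:320,190:440],b[:320,190:440],s]);cv2.imwrite("pics/m5.png",np.clip(a*1.1,0,255).astype('uint8'))
E
```

```text
[ 0.43188203  0.055288   -0.9633292 ] [ 0.04129615  0.0129868  -0.0027394 ] [ 0.36771959 -0.30329686  0.06728156] 0.045108568071998915
10 [(np.int64(264), np.int64(45)), (np.int64(369), np.int64(45))]
5 [(np.int64(261), np.int64(41)), (np.int64(372), np.int64(41))]
0 [(np.int64(258), np.int64(38)), (np.int64(376), np.int64(38))]
-5 [(np.int64(254), np.int64(38)), (np.int64(380), np.int64(38))]
-10 [(np.int64(250), np.int64(40)), (np.int64(385), np.int64(40))]
-20 [(np.int64(241), np.int64(53)), (np.int64(394), np.int64(53))]
-30 [(np.int64(230), np.int64(82)), (np.int64(405), np.int64(82))]
-40 [(np.int64(220), np.int64(130)), (np.int64(416), np.int64(131))]
```

View pics/m5.png

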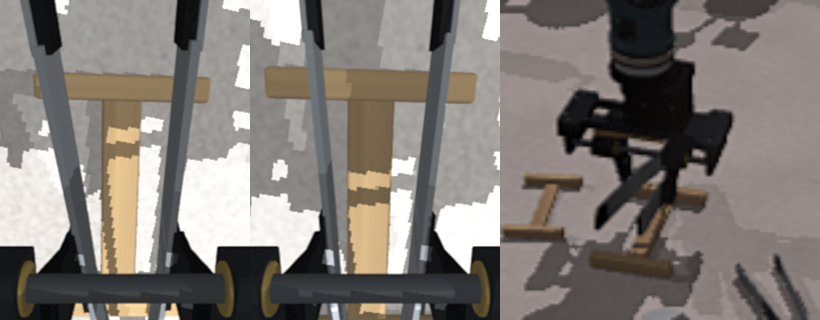

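The tongs are still pitching up slightly, so the balance point lies further back. I'll set them down again, grip 1 cm nearer the heel and lift slowly.

carry_out(steps=[[[0, 0, -0.6], 0, 0.48], [[0, 0, -0.6], 0, 0.48], [[0, 0, -0.6], 0, 0.48], [[0, 0, -0.6], 0, 0.48], [[0, 0, -0.6], 0, 0.48], [[0, 0, -0.2], 0, 0.48], [[0, 0, 0], 0, 0.3], [[0, 0, 0], 0, 0.2], [[0, 0, 0], 0, 0.2]])

```text
time: 10.05
position: [0.3685, -0.3046, 0.0322]
tool_rot: [0.772, -0.635, 0.022, 0.007]
ft_force: [-0.9, -0.2, 0.6]
grip_width: 0.0617
```

```bash
cat >> h.py <<'E'
def pads(f):
    g=cv2.cvtColor(cv2.imread(f"pics/{f}.png"),cv2.COLOR_BGR2GRAY)[:200,150:480]
    n,l,s,ce=cv2.connectedComponentsWithStats((g<35).astype('uint8'))
    return [(int(a[0]+150),int(a[1]),int(a[0]+150+a[2]),int(a[1]+a[3]),int(a[4])) for a in s[1:] if a[4]>150]
E
python3 - <<'E'
from h import *
snap("wrist","w6"); o=robot.get_obs();print(o["position"],o["grip_width"])
for f in("w1","w2","w3","w4","w5","w6"):print(f,pads(f))
E
```

```text
[ 0.36843333 -0.30459823  0.03222105] 0.06490618347739535
w1 []
w2 [(170, 0, 244, 163, 6814), (389, 0, 466, 165, 7004)]
w3 [(251, 0, 271, 68, 896), (364, 0, 385, 70, 974)]
w4 [(246, 0, 264, 49, 551), (370, 0, 393, 51, 773)]
w5 [(220, 0, 251, 55, 1163), (365, 0, 390, 50, 949)]
w6 [(228, 0, 249, 46, 586), (381, 0, 407, 48, 807)]
```

carry_out(steps=[[[-1.0, -0.1, 0.2], 0, 0.2], [[0, 0, 0], 0, 0.2], [[0, 0, 0], 0, 0.35], [[0, 0, 0], 0, 0.45], [[0, 0, 0], 0, 0.5], [[0, 0, 0], 0, 0.5], [[0, 0, 0], 0, 0.5], [[0, 0, 0], 0, 0.5]])

```text
time: 10.9
position: [0.3574, -0.3056, 0.0344]
tool_rot: [0.772, -0.635, 0.022, 0.007]
ft_force: [-0.3, -0.1, -1.0]
grip_width: 0.0442
```

```bash
python3 - <<'E'
from h import *
snap("wrist","w7"); o=robot.get_obs();print(o["position"],o["grip_width"],pads("w7"))
E
```

```text
[ 0.35743387 -0.30564302  0.03439935] 0.04407711607838904 [(364, 0, 377, 19, 171)]
```

carry_out(steps=[[[0, 0, 0.2], 0, 0.5], [[0, 0, 0.3], 0, 0.5], [[0, 0, 0.4], 0, 0.5], [[0, 0, 0.4], 0, 0.5], [[0, 0, 0.4], 0, 0.5], [[0, 0, 0.4], 0, 0.5], [[0, 0, 0.4], 0, 0.5], [[0, 0, 0.2], 0, 0.5]])

```text
time: 11.75
position: [0.3569, -0.3046, 0.0634]
tool_rot: [0.772, -0.635, 0.021, 0.007]
ft_force: [0.4, -0.1, -1.9]
grip_width: 0.0433
```

```bash
python3 - <<'E'
from h import *
snap("wrist","w8"); snap("scene","s8"); o=robot.get_obs();print(o["position"],o["grip_width"],pads("w8"))
E
```

```text
[ 0.35690893 -0.30459946  0.06324401] 0.043607129385089684 [(361, 0, 374, 18, 155)]
```

Level now: the visible pad edge barely changed after lifting. I'll keep moving gently.

carry_out(steps=[[[0, 0.3, 0.3], 0, 0.5], [[0.1, 0.6, 0.5], 0, 0.5], [[0.2, 1, 0.6], 0, 0.5], [[0.3, 1.3, 0.7], 0, 0.5], [[0.3, 1.6, 0.7], 0, 0.5], [[0.4, 1.8, 0.7], 0, 0.5], [[0.4, 1.8, 0.6], 0, 0.5], [[0.4, 1.8, 0.4], 0, 0.5], [[0.3, 1.8, 0.2], 0, 0.5], [[0.3, 1.6, 0], 0, 0.5]])

```text
time: 12.85
position: [0.3838, -0.157, 0.1155]
tool_rot: [0.772, -0.635, 0.021, 0.006]
ft_force: [-0.6, -0.6, -0.9]
grip_width: 0.0436
```

```bash
python3 - <<'E'
from h import *
snap("wrist","w9"); o=robot.get_obs();print(o["position"],o["tool_rot"],o["grip_width"],pads("w9"))
E
```

```text
[ 0.38274477 -0.15439005  0.11532917] [ 0.77267256 -0.63449287  0.01890324  0.00621222] 0.043702188854327306 [(361, 0, 374, 18, 166)]
```

carry_out(steps=[[[0.3, 1, 0], 0, 0.5], [[0.5, 1.8, 0], 0, 0.5], [[0.5, 2.2, 0], 0, 0.5], [[0.5, 2.2, 0], 0, 0.5], [[0.5, 2.2, 0], 0, 0.5], [[0.5, 2.2, 0], 0, 0.5], [[0.5, 2, 0], 0, 0.5], [[0.4, 1.6, 0], 0, 0.5], [[0.3, 1.2, 0], 0, 0.5], [[0.1, 0.5, 0], 0, 0.5]])

```text
time: 13.9
position: [0.4213, 0.0288, 0.1196]
tool_rot: [0.775, -0.631, 0.02, 0.006]
ft_force: [1.0, -0.1, -1.5]
grip_width: 0.0438
```

```bash
python3 - <<'E'
from h import *
snap("wrist","w10"); o=robot.get_obs();print(o["position"],Rotation.from_quat(o["tool_rot"]).as_matrix(),o["grip_width"],pads("w10"))
E
```

```text
[0.42117286 0.02895518 0.11958529] [[ 0.20175946 -0.97917602  0.0225264 ]
 [-0.97869431 -0.20244789 -0.03423891]
 [ 0.03808634 -0.01513844 -0.99915978]] 0.0433869822152907 [(361, 0, 374, 18, 160)]
```

```bash
python3 - <<'E'
from h import *
c,im=snap("top","t2"); crop("t2",230,110,110,110,5,"t2c",1.7)
o=robot.get_obs(); m=Rotation.from_quat(o["tool_rot"]).as_matrix(); f=-m[:,1];l=-m[:,0];g=o["position"]+m[:,2]*.003
for x in(.111,.143):
  for s in(1,-1): p=g+f*x+l*s*.024-m[:,2]*.01; print(x,s,p,proj(c,p))
s,_=snap("scene","s10"); print([proj(s,g+f*x+l*k*.022) for x in(.111,.143) for k in(1,-1)])
a=cv2.imread("pics/t2c.png"); b=cv2.resize(cv2.imread("pics/s10.png")[150:290,240:400],(560,490)); b=cv2.resize(b,None,fx=.44,fy=.44)
a[a.shape[0]-b.shape[0]:,a.shape[1]-b.shape[1]:]=b if False else a[a.shape[0]-b.shape[0]:,a.shape[1]-b.shape[1]:]
cv2.imwrite("pics/t2m.png",np.hstack([a,cv2.copyMakeBorder(b,0,550-b.shape[0],0,0,cv2.BORDER_CONSTANT)]))
E
```

```text
0.111 1 [0.52490773 0.07439573 0.12724305] (np.float64(280.5251449122144), np.float64(188.81844523101003))
0.111 -1 [0.53458624 0.02741764 0.12908306] (np.float64(296.9801218728761), np.float64(184.99133366728202))
0.143 1 [0.55624221 0.08087017 0.12772433] (np.float64(278.0400303170434), np.float64(177.87063104546735))
0.143 -1 [0.56592072 0.03389208 0.12956434] (np.float64(294.4745873405835), np.float64(174.04015024561542))
[(np.float64(353.32462721744486), np.float64(206.86104392363754)), (np.float64(336.60758775279993), np.float64(204.26397757215975)), (np.float64(352.0206807197419), np.float64(215.0580556059673)), (np.float64(334.9297171886015), np.float64(212.36954822591034))]
```

View pics/t2m.png

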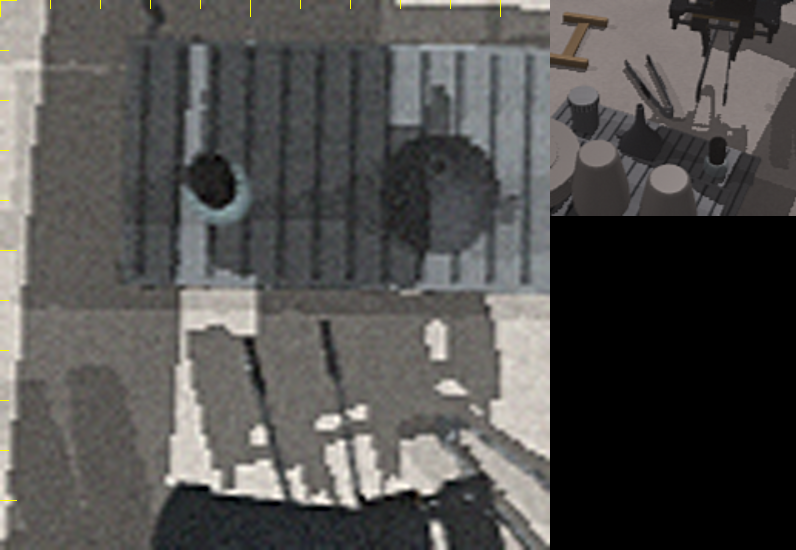

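Predicted pad ends (278,178) and (294.5,174) agree with the picture (279.6,177.6) and (294.6,174), so the tip sits 127 mm ahead of the TCP. Stopper plug is at about (0.652, 0.097).

carry_out(steps=[[[-0.1, 0.5, -0.3], 0, 0.5], [[-0.1, 0.7, -0.4], 0, 0.5], [[-0.1, 0.5, -0.4], 0, 0.5], [[-0.1, 0.2, -0.3], 0, 0.5], [[0, 0, 0], 0, 0.5], [[0, 0, 0], 0, 0.5]])

```text
time: 14.65
position: [0.4161, 0.0465, 0.1038]
tool_rot: [0.774, -0.633, 0.019, 0.007]
ft_force: [0.0, -0.4, -0.6]
grip_width: 0.0438
```

```bash
cat >> h.py <<'E'
def tip(S=np.array([.652,.097,.104])):
    o=robot.get_obs(); m=Rotation.from_quat(o["tool_rot"]).as_matrix(); f=-m[:,1];l=-m[:,0]
    t=o["position"]+m[:,2]*.003+f*.127; d=S-t
    print("tip",t.round(4),"need",(d*100).round(2),"fwd/lat",(d@f*100).round(2),(d@l*100).round(2),"f",f.round(3),"w",o["grip_width"],o["ft_force"].round(1))
E
python3 -c "
from h import *
tip(); snap('wrist','w11'); print(pads('w11'))"
```

```text
tip [0.5406 0.0716 0.1025] need [11.14  2.54  0.15] fwd/lat 11.42 0.28 f [0.98  0.198 0.013] w 0.043804418011210884 [ 0.  -0.4 -0.6]
[(361, 0, 374, 18, 159), (457, 176, 476, 200, 203)]
```

carry_out(steps=[[[0.4, 0.15, 0.1], 0, 0.5], [[0.8, 0.22, 0.1], 0, 0.5], [[1, 0.24, 0], 0, 0.5], [[1, 0.24, 0], 0, 0.5], [[1, 0.24, 0], 0, 0.5], [[0.8, 0.2, 0], 0, 0.5], [[0.4, 0.1, 0], 0, 0.5], [[0, 0, 0], 0, 0.5]])

```text
time: 15.5
position: [0.4777, 0.0614, 0.1067]
tool_rot: [0.774, -0.633, 0.021, 0.006]
ft_force: [-0.5, 0.7, -0.6]
grip_width: 0.0436
```

```bash
python3 -c "
from h import *
tip(); snap('wrist','w12'); print(pads('w12'))"
```

```text
tip [0.6022 0.0864 0.1059] need [ 4.98  1.06 -0.19] fwd/lat 5.08 0.07 f [0.98  0.198 0.018] w 0.0436266298327644 [-0.5  0.7 -0.6]
[(361, 0, 374, 18, 163)]
```

carry_out(steps=[[[0.4, 0.1, -0.1], 0, 0.5], [[0.8, 0.18, -0.1], 0, 0.5], [[1, 0.2, 0], 0, 0.5], [[1, 0.2, 0], 0, 0.5], [[0.8, 0.16, 0], 0, 0.5], [[0.5, 0.1, 0], 0, 0.5], [[0.2, 0.05, 0], 0, 0.5], [[0, 0, 0], 0, 0.5]])

```text
time: 16.35
position: [0.5274, 0.0722, 0.1041]
tool_rot: [0.773, -0.634, 0.02, 0.006]
ft_force: [0.1, -0.1, -2.2]
grip_width: 0.0434
```

```bash
python3 - <<'E'
from h import *
tip(); c,im=snap('wrist','w13'); print(pads('w13'),proj(c,[.652,.097,.124]))
snap("top","t3"); snap("scene","s13"); crop("t3",250,120,70,60,8,"t3c",1.7)
a=cv2.imread("pics/t3c.png");b=cv2.resize(cv2.imread("pics/s13.png")[190:280,310:385],(400,480))
d=cv2.resize(im[:240,200:440],(240,240))
B=np.zeros((600,800,3),np.uint8); a=cv2.resize(a,(400,343)); B[:343,:400]=a; B[:480,400:800]=np.clip(b*1.4,0,255); B[350:590,:240]=d; cv2.imwrite("pics/m13.png",B)
E
```

```text
tip [0.652  0.0971 0.103 ] need [ 0.   -0.01  0.1 ] fwd/lat 0.0 -0.02 f [0.98  0.197 0.015] w 0.04343224721192428 [ 0.1 -0.1 -2.2]
[(287, 0, 331, 13, 379), (361, 0, 374, 18, 162)] (np.float64(320.1686294824167), np.float64(-59.29336456591679))
```

View pics/m13.png

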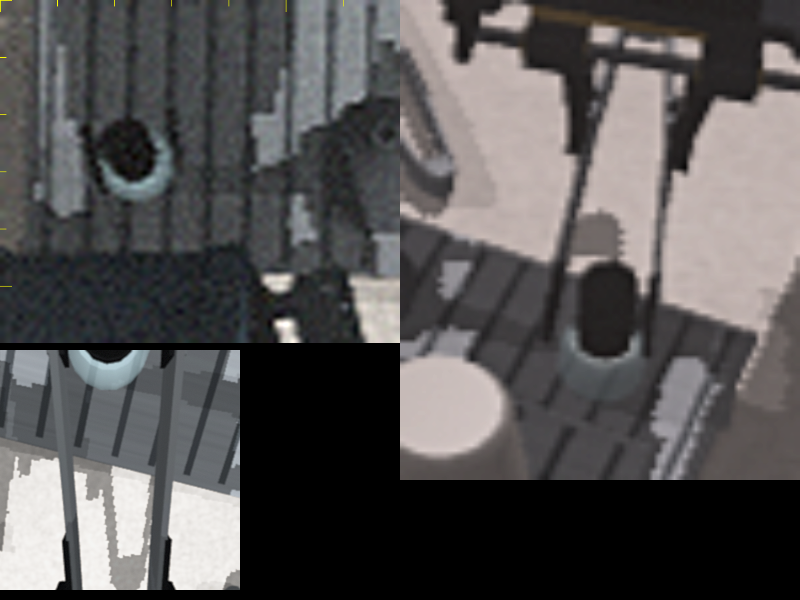

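Plug stands between the pads, about 1.5 mm to the left of centre (wrist: plug centre 309 against pad centre 313). Nudge and close.

carry_out(steps=[[[0, 0.2, 0], 0, 0.5], [[0, 0, 0], 0, 0.52], [[0, 0, 0], 0, 0.55], [[0, 0, 0], 0, 0.57], [[0, 0, 0], 0, 0.6], [[0, 0, 0], 0, 0.65], [[0, 0, 0], 0, 0.7], [[0, 0, 0], 0, 0.75], [[0, 0, 0], 0, 0.75], [[0, 0, 0], 0, 0.75]], squeeze=25)

```text
time: 17.5
position: [0.5252, 0.0742, 0.1041]
tool_rot: [0.773, -0.634, 0.019, 0.007]
ft_force: [0.3, 0.3, -1.7]
grip_width: 0.0376
```

```bash
python3 - <<'E'
from h import *
tip(); snap('wrist','w14'); print(pads('w14'))
E
```

```text
tip [0.6498 0.0992 0.1027] need [ 0.22 -0.22  0.13] fwd/lat 0.18 -0.26 f [0.98  0.197 0.013] w 0.037597468579743 [ 0.3  0.3 -1.7]
[(297, 0, 332, 8, 189)]
```

Stopped at 37.6 mm, so it is clamped on the plug. Lifting slowly.

carry_out(steps=[[[0, 0, 0], 0, 0.75], [[0, 0, 0], 0, 0.75], [[0, 0, 0.2], 0, 0.75], [[0, 0, 0.4], 0, 0.75], [[0, 0, 0.5], 0, 0.75], [[0, 0, 0.6], 0, 0.75], [[0, 0, 0.6], 0, 0.75], [[0, 0, 0.5], 0, 0.75], [[0, 0, 0.3], 0, 0.75], [[0, 0, 0], 0, 0.75]], squeeze=30)

```text
time: 18.55
position: [0.5244, 0.0742, 0.138]
tool_rot: [0.773, -0.634, 0.018, 0.008]
ft_force: [0.2, 0.9, -2.1]
grip_width: 0.0375
```

```bash
python3 - <<'E'
from h import *
tip(); c,im=snap('wrist','w15'); snap("scene","s15"); print(pads('w15'))
E
```

```text
tip [0.649  0.0991 0.1365] need [ 0.3  -0.21 -3.25] fwd/lat 0.22 -0.14 f [0.98  0.197 0.011] w 0.03751706411643661 [ 0.2  0.9 -2.1]
[(297, 0, 334, 9, 233)]
```

The plug keeps the same place in the wrist view after a 3.4 cm rise, so it is coming up with the tongs.

carry_out(steps=[[[0, 0, 0.4], 0, 0.75], [[0, 0, 0.8], 0, 0.75], [[0, 0, 1.2], 0, 0.75], [[0, 0, 1.5], 0, 0.75], [[0, 0, 1.5], 0, 0.75], [[0, 0, 1.5], 0, 0.75], [[0, 0, 1.5], 0, 0.75], [[0, 0, 1.2], 0, 0.75], [[0, 0, 1], 0, 0.75], [[0, 0, 0.8], 0, 0.75]])

```text
time: 19.65
position: [0.5222, 0.0743, 0.2608]
tool_rot: [0.773, -0.634, 0.017, 0.008]
ft_force: [-1.0, 0.3, -2.4]
grip_width: 0.0375
```

carry_out(steps=[[[0, 0, 0.8], 0, 0.75], [[0, 0, 0.8], 0, 0.75], [[0, 0, 0.6], 0, 0.75], [[0, 0, 0.3], 0, 0.75], [[0, 0, 0], 0, 0.75], [[0, 0, 0], 0, 0.75], [[0, 0, 0], 0, 0.75], [[0, 0, 0], 0, 0.75], [[0, 0, 0], 0, 0.75], [[0, 0, 0], 0, 0.75]])

```text
time: 20.65
position: [0.5212, 0.0744, 0.2871]
tool_rot: [0.773, -0.634, 0.016, 0.009]
ft_force: [0.2, 1.0, -2.5]
grip_width: 0.0376
```

```bash
python3 - <<'E'
from h import *
tip(); c,im=snap('wrist','w16'); s,b=snap("scene","s16"); print(pads('w16'))
o=robot.get_obs(); m=Rotation.from_quat(o["tool_rot"]).as_matrix();t=o["position"]+m[:,2]*.003-m[:,1]*.127
u,v=proj(s,t);print(u,v,proj(s,t-[0,0,.044]),proj(s,t+[0,0,.02]))
x,y=int(u)-60,int(v)-60
a=cv2.resize(b[max(y,0):y+150,x:x+120],(480,600)); B=np.hstack([np.clip(a*1.4,0,255).astype('uint8'),cv2.copyMakeBorder(im[:300,170:470],0,300,0,0,cv2.BORDER_CONSTANT)]);cv2.imwrite("pics/m16.png",B);print(x,y,o["joint_velocities"].round(4))
E
```

```text
tip [0.6457 0.0993 0.2849] need [  0.63  -0.23 -18.09] fwd/lat 0.46 0.31 f [0.98  0.197 0.006] w 0.037584345061856664 [ 0.2  1.  -2.5]
[(297, 0, 334, 9, 231), (347, 0, 357, 20, 151)]
354.0588855303754 187.07136312102475 (np.float64(352.573626714295), np.float64(202.56969300518548)) (np.float64(354.76677020797433), np.float64(179.68475135034075))
294 127 [ 0.0008 -0.0007 -0.0026  0.     -0.0002  0.0008]
```

Picture limit reached, so I'll check the lift in numbers: pixel values at the expected and original stopper positions, and whether it holds still.

```bash
python3 - <<'E'
from h import *
a=cv2.imread("pics/s13.png");s,b=snap("scene","s17");c,_=snap("wrist","w17")
o=robot.get_obs(); m=Rotation.from_quat(o["tool_rot"]).as_matrix();t=o["position"]+m[:,2]*.003-m[:,1]*.127
for n,im,T in(("before",a,np.array([.652,.097,.104])),("old place now",b,np.array([.652,.097,.104])),("new place now",b,t)):
    print(n,[im[int(round(v)),int(round(u))].tolist() for u,v in(proj(s,T+[0,0,z]) for z in(.015,.005,-.005,-.025,-.035))])
print(pads("w17"),cv2.absdiff(cv2.imread("pics/s16.png"),b).mean(),o["position"],o["grip_width"])
w16,w17=(cv2.imread(f"pics/{k}.png",0)[:60,260:380].astype(np.float32) for k in("w15","w17"))
print(cv2.phaseCorrelate(w16,w17))
for r in range(168,212,3): print(r,b[r,340:370:2].mean(1).astype(int).tolist())
# others unmoved: compare funnel, tin, bowls patches with first scene picture
z=cv2.imread("pics/scene.png",0).astype(np.float32); g=cv2.cvtColor(b,cv2.COLOR_BGR2GRAY).astype(np.float32)
for n,(x,y,w) in {"funnel":(280,210,40),"tin":(245,200,32),"bowls":(420,195,64)}.items(): print(n,cv2.phaseCorrelate(z[y:y+w,x:x+w],g[y:y+w,x:x+w]))
E
```

```text
before [[26, 25, 27], [25, 25, 28], [22, 23, 25], [23, 23, 25], [16, 16, 18]]
old place now [[120, 121, 128], [72, 70, 71], [81, 77, 78], [109, 105, 107], [112, 109, 111]]
new place now [[31, 32, 34], [29, 30, 32], [31, 31, 33], [31, 31, 34], [34, 34, 35]]
[(297, 0, 334, 9, 232), (347, 0, 357, 20, 152)] 0.6684440104166667 [0.52126176 0.07437048 0.28730479] 0.037692646456703574
((0.11926737820919442, -0.14684519915904204), 0.7637964394357469)
168 [73, 74, 74, 70, 75, 57, 59, 73, 72, 72, 73, 73, 63, 31, 76]
171 [73, 74, 74, 72, 71, 46, 69, 73, 72, 74, 73, 74, 58, 69, 73]
174 [89, 72, 74, 74, 64, 47, 76, 75, 74, 74, 74, 75, 55, 72, 74]
177 [127, 68, 75, 77, 57, 60, 78, 82, 82, 78, 75, 77, 56, 76, 74]
180 [128, 130, 127, 65, 35, 29, 28, 30, 29, 27, 47, 78, 64, 76, 73]
183 [127, 127, 131, 75, 27, 30, 29, 30, 31, 31, 30, 26, 100, 127, 129]
186 [123, 126, 133, 41, 28, 31, 31, 29, 30, 31, 44, 27, 120, 130, 127]
189 [128, 125, 135, 35, 31, 30, 31, 31, 30, 30, 29, 30, 119, 128, 128]
192 [126, 128, 120, 24, 30, 31, 31, 30, 31, 29, 31, 36, 127, 126, 126]
195 [126, 125, 136, 16, 63, 30, 31, 31, 31, 30, 29, 51, 130, 128, 128]
198 [124, 128, 110, 99, 127, 62, 21, 26, 20, 59, 66, 99, 130, 127, 129]
201 [125, 127, 102, 92, 94, 92, 99, 106, 97, 92, 90, 101, 127, 127, 128]
204 [125, 126, 112, 85, 88, 88, 88, 87, 87, 86, 82, 105, 128, 127, 126]
207 [123, 124, 124, 126, 88, 85, 83, 85, 83, 79, 118, 127, 128, 127, 126]
210 [125, 126, 125, 124, 123, 126, 123, 125, 127, 127, 129, 129, 127, 127, 124]
funnel ((0.2704769940392886, 0.08228206949855377), 0.6050003027915954)
tin ((-0.4387622396324282, -0.7552767344586968), 0.5162721835076809)
bowls ((0.21928464618232013, 0.09824045126810788), 0.6765707627637312)
```

```bash
python3 -c "
from h import *
o=robot.get_obs();print(o['time'],o['position'],o['grip_width']);print(robot.hand_in())"
```

```text
20.85 [0.52126176 0.07437048 0.28730479] 0.037692646456703574
the job is handed in; nothing more can be done
None
```

The stopper is held up and still in the closed tongs, and I handed the job in at 20.85 s; no verdict is reported.

**What I did:** The first two grips let the tongs swing tips-up (about 40°, then about 12–15°). I set them back on the rest each time. A third grip 17 mm behind the marked grip point held level. I then slid the open tips around the plug, clamped at 37.6 mm finger width with the squeeze set to 25 N, then 30 N, and lifted slowly.

**Last checks:**
- **Height:** the tips are at z ≈ 0.285 m, so the stopper centre is at about 0.27 m against the 0.21 m needed.
- **Stopper:** scene-image pixel values show the plug above the knob, upright between the arms, and its old place on the tier empty.
- **Steadiness:** the plug's position in the wrist view has not changed since the lift began, and finger width is steady.
- **Other objects:** the funnel and bowls match the first picture to within 0.3 pixel. The tin patch shifted by under 1 pixel with weak correlation, probably shadow.

**Not checked:** I reached the 12-picture limit before the final view, so that last check rests on pixel values alone. I did not measure contact forces at the tips directly.

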